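Work the empty line spool off the bent winder spindle

ROBOT

A 7-joint arm with a two-finger parallel gripper is mounted at the origin on the work surface. World frame = base frame: x ahead of the robot, y to its left, z up, the work surface at z = 0. Lengths are in m, angles in rad, forces in N, time in s.
With the tool pointing down it reaches from about 0.425 to 0.925 m from the base axis. Payload 6.8 kg.
Tool frame: the origin (TCP) lies on the front face of the gripper's body, between the roots of the fingers; the fingertips stand 73 mm ahead of it and the grasp point (between the pads) lies 54 mm ahead of it (env.nose_length is the distance from the TCP to the fingertips, in m); z points along the fingers, y is the line along which they close (so a half turn about z gives the same grasp; the last joint's range is limited). The gripper opens to 85 mm and grips with 20 to 120 N. Pads are 22 mm wide; open, the fingers measure 114 mm over their backs; the gripper's body (76 mm by 85 mm) begins 54 mm behind the grasp point. The pads swing forward as they close: fully open they stand 13 mm farther back than shut.
Start: joints at [1.212, 0.477, 0.022, 1.555, -0.011, 1.109, -0.083], TCP at [0.168, -0.654, 0.304] pointing down, gripper open.
Joint ranges: [-2.96, 2.96], [-0.34, 2.1], [-1.41, 1.46], [0.24, 2.44], [-1.37, 4.51], [0.17, 1.92], [-2.96, 2.96]. Speed limits (rad/s): [2.39, 2.39, 3.14, 3.14, 3.14, 3.14, 3.14].

INTERFACE

Orientations are given as a unit quaternion [w, x, y, z].
In Python, from cell import env, kin, camera, calibration, job gives the robot as it stands. The module is installed in compiled form; this text tells all that it offers. Calls block until the motion is done:
- env.reach(position, orientation): joint-space move of the TCP to a pose.
- env.movel(position, velocity=0.15, rot=None, stop_force=None): straight line of the TCP; rot=None keeps the orientation; velocity is the mean speed in m/s. With stop_force (N) it stops when the force on the tool has changed by that much, and returns True; else False.
- env.goto_joints(angles): joint-space move.
- env.grip(opening, f_grip=None): finger opening in m; f_grip is the grip in N (None keeps the last); returns when the fingers have stopped.
- env.dwell(seconds).
- kin.inverse_kinematics(position, orientation): joint angles nearest the present ones, or None.
- env.get_state(): the state.
- camera(name): name is "scene" or "top"; returns (picture, depth): 420x560x3 uint8, blue, green, red; 420x560 float32, m along the optical axis (not along the pixel's ray), 0 where there is no reading.
- calibration(name): a dict with "fx", "fy", "cx", "cy" (pixels), "rvec" (rotation vector, rad) and "tvec" (3), from world to camera coordinates, as OpenCV has them. Camera axes: x right, y down, z forward; pixel columns grow to the right and rows downward; lengths in m; the calibration is good to about 2 mm. A picture is of the moment at which its call begins. calibration takes no time and is no camera call.
A pose or a line that the arm cannot do raises env.PlanningError and nothing moves.
- job.job_done(): hands the job in; it is judged then, once.
The state is a dict: "time": time; "qpos": joint angles; "joint_velocities": joint speeds; "joint_torque": joint torques, N m; "tcp_pos": TCP position; "orientation": TCP orientation; "force": force on the tool from outside, world axes, zero at the start; "torque": the same for the moment, N m; "opening": finger opening in m; "gripper_force": force on a finger pad.
Only numpy, scipy, OpenCV 4.12 (cv2) and the standard library are available. Lean on these libraries where they do the work, as an engineer would, in place of code of your own. Each camera call takes 0.05 s, during which the arm holds its last target. There are 200 camera calls.

TASK

The bench winder's spindle has been knocked and its outer part is bent, so it needs to come out for repair. Gently work the empty wooden spool off the spindle's free end, feeling your way round the bend so that the spool never strains against the winder, and without dropping it or disturbing the other things on the table. Then lay the spool down on its rims in the dark wooden cradle, lengthwise between the end stops, and let go.

Things in the scene. Friction and masses are not known exactly. Their poses are not given: they have to be found in the camera images.
- winder: Grey bench winder screwed to the table: foot 100 x 90 mm, post 36 x 44 mm, 146 mm high, crank at its back. Origin: foot's middle, on the table (z = 0). Local x points level along the spindle to its free end, z up. Spindle: steel rod 10 mm thick, axis at y = 0, z = 130 mm, from the post (x = 30 mm) past a 28 mm collar (to x = 38 mm), straight to x = 100 mm, then bent. It does not turn or give.
- spindle_bend (a point): Point on the spindle's axis where it is bent (100 mm along x, 130 mm up; axes as the winder's). Beyond it the last 90 mm are straight, but 9 degrees off local x in an unknown direction (up, down or sideways) that this pose does not tell: the rounded free end is 14 mm off axis, 89 to 94 mm on in x. The spool is off when its centre is 118 mm on in x. Over 20 N between spool and winder is strain.
- spool_mid (a point): Centre of the empty wooden spool hanging loosely on the spindle near the collar. Local x is its axis, along the spindle. 46 mm long; a rim of 60 mm diameter, 4 mm thick at each end; between them a round core 34 mm in diameter, 38 mm long, to grip across from above. Inside, the spindle runs in a 13 mm hole through a 14 mm thick web at mid-length (1.5 mm of play all round, so it can tip); the rest is hollowed to 24 mm. About 90 g. Close on it softly (about 30 N).
- cradle: Dark wooden cradle fixed to the table, 90 x 64 mm. Two rails along local x, 12 mm wide, 28 mm apart, tops at z = 35 mm; end stops, tops at z = 42 mm, leave 78 mm between them in x. Origin: middle of its underside, on the table. A spool lying with its rims on both rails, axis along local x, has its centre at z = 61.5 mm, y = 0, anywhere within 16 mm of x = 0.
- bowl_a: Bystander: white paint bowl, 92 mm wide, 42 mm high, loose. Origin under its middle.
- bowl_b: Bystander: white paint bowl, 92 mm wide, 42 mm high, loose. Origin under its middle.
- censer: Bystander: black footed bowl, 92 mm wide, 58 mm high, loose. Origin under its middle.
- palettes: Bystander: stack of white palettes, 195 x 95 mm, 40 mm high, loose. Origin under its middle.
- spare_spool: Bystander: another wooden spool, standing on one rim on the table, 60 mm wide, 46 mm high. Origin under its middle.
- glue_jar: Bystander: jar 44 mm wide, 60 mm high, loose. Origin under its middle.
- brush: Bystander: brush 200 mm long lying on the table, loose.
- bamboo_slip: Bystander: thin bamboo slip 200 x 12 x 6 mm lying on the table, loose.

How it is judged:
On the way:
1. the spool is off the spindle's free end: its centre is more than 215 mm along the spindle from the winder's origin, and still held up (x of spool_mid in the frame of winder above 0.215 m and height (world z) of spool_mid above 0.07 m), for 0.1 s.
At the end, for the whole second after the job is handed in: The spool lies at rest on its rims on both rails of the cradle: centre within 18 mm of the cradle's middle lengthwise and 5 mm across, 57 to 66 mm above the table, axis within 0.15 rad of the rails (either way round), released (x of spool_mid in the frame of cradle between -0.018 and 0.018 m and y of spool_mid in the frame of cradle between -0.005 and 0.005 m and z of spool_mid in the frame of cradle between 0.057 and 0.066 m and angle between the x axis of spool_mid and the x axis of cradle, either way round below 0.15 rad and linear speed of spool below 0.02 m/s); the robot touches nothing.
It fails at once if the spool presses on the winder with more than 20 N (contact force between spool and winder above 20 N).
It fails at once if the robot itself presses on the winder with more than 20 N (contact force between the arm and winder above 20 N).
It fails at once if the spool is dropped (centre below 45 mm) (height (world z) of spool_mid below 0.045 m).
It fails at once if a bystander is moved by more than 25 mm (distance of any of bowl_a, bowl_b, censer, palettes, spare_spool, glue_jar, brush, bamboo_slip from where it was at the start of the episode above 0.025 m).
It also fails if it takes over 64 s, if anything falls off the work surface, if the arm or the gripper's body presses on something with over 40 N, if the wrist force passes 120 N, or if a joint passes its speed limit or range.

## Working session

There is one attempt and no reset: what is moved stays moved. The work goes in short steps, each a Python script; the robot and the scene stay as the last script left them, time stands still between calls to the robot, and variables do not carry over. Pictures are saved under pics/ and viewed, at most 10 in all, crops included, and the job is handed in when it is done.

```bash
mkdir -p pics
python3 - <<'E'
from cell import env,camera,calibration
import cv2,numpy as np
for n in("scene","top"):
    p,d=camera(n); cv2.imwrite(f"pics/{n}0.png",p); np.save(f"{n}0.npy",d)
    c=calibration(n); print(n,c); R,_=cv2.Rodrigues(np.array(c["rvec"])); print(-R.T@np.array(c["tvec"]).ravel())
s=env.get_state(); print(s)
E
```

```text
scene {'fx': 476.760663944161, 'fy': 476.760663944161, 'cx': 279.04355616032353, 'cy': 208.34544716212307, 'rvec': array([ 2.16779119,  1.5616071 , -0.42980328]), 'tvec': array([-0.2572971 , -0.42587753,  1.63714153])}
[ 1.22416296 -0.13890135  1.18740782]
top {'fx': 392.17300642475374, 'fy': 392.17300642475374, 'cx': 274.2352215548941, 'cy': 217.01072625091473, 'rvec': array([ 2.18852514, -2.02644109,  0.21843855]), 'tvec': array([0.0010967 , 0.61315808, 0.78219605])}
[0.43495201 0.03832568 0.89282842]
{'time': 0.1, 'qpos': array([ 1.21190694,  0.47774005,  0.0223475 ,  1.55633138, -0.01149791,
        1.10930464, -0.08310383]), 'joint_velocities': array([ 0.00147144, -0.00028844, -0.00017032, -0.0018541 , -0.00087444,
        0.00079646, -0.00124497]), 'joint_torque': array([ 5.56302024e-03, -5.97760141e+01,  1.61398083e+00, -2.81952435e+01,
        1.28103080e-02,  5.01927134e-03,  1.67285475e-05]), 'tcp_pos': array([ 0.1674082 , -0.65349115,  0.30301672]), 'orientation': array([-8.10916273e-04,  9.92147226e-01,  1.25072765e-01, -1.65209255e-04]), 'force': array([-0.50534336,  0.19210368,  0.02822846]), 'torque': array([ 0.0116014 , -0.01428274,  0.03690956]), 'gripper_force': 0.0, 'opening': 0.08516158119850746}
```

View pics/scene0.png

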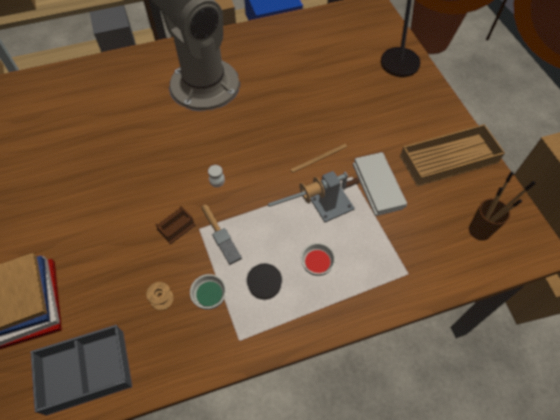

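View pics/top0.png

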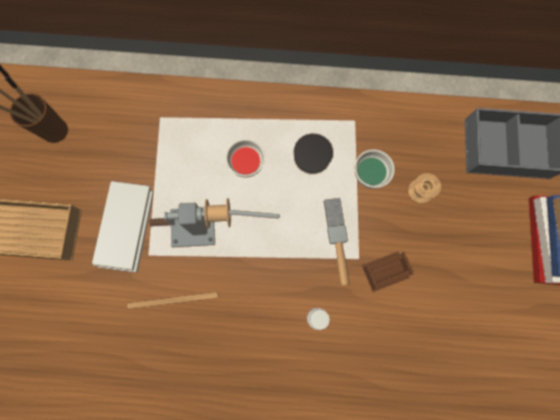

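The scene view shows the spool at about (313,190), the spindle tip at (268,205) and the cradle at (176,224). In the top view the winder is at (190,225), the spool at (217,213), the tip at (279,216) and the cradle at (388,271). Next I'll enlarge these areas and read the depth.

```bash
cat > h.py <<'E'
import numpy as np,cv2
from cell import calibration
def cal(n):
    c=calibration(n);R,_=cv2.Rodrigues(np.array(c["rvec"]));t=np.array(c["tvec"]).ravel();return c,R,t
def rays(n,uv):
    c,R,t=cal(n);uv=np.atleast_2d(uv).astype(float)
    d=np.c_[(uv[:,0]-c["cx"])/c["fx"],(uv[:,1]-c["cy"])/c["fy"],np.ones(len(uv))]
    return -R.T@t,d@R
def onz(n,uv,z):
    o,d=rays(n,uv);return o+d*((z-o[2])/d[:,2])[:,None]
def cloud(n,D):
    v,u=np.mgrid[:D.shape[0],:D.shape[1]];o,d=rays(n,np.c_[u.ravel(),v.ravel()])
    return (o+d*D.ravel()[:,None]).reshape(*D.shape,3)
def proj(n,P):
    c,R,t=cal(n);K=np.array([[c["fx"],0,c["cx"]],[0,c["fy"],c["cy"]],[0,0,1]])
    q=(np.atleast_2d(P)@R.T+t)@K.T;return q[:,:2]/q[:,2:]
E
python3 - <<'E'
from h import *
t=cv2.imread("pics/top0.png");s=cv2.imread("pics/scene0.png")
a=cv2.resize(t[180:300,150:420],None,fx=2.9,fy=2.9,interpolation=cv2.INTER_CUBIC)[:,:790]
cv2.imwrite("pics/topc.png",a)
cv2.imwrite("pics/scc.png",cv2.resize(s[160:250,150:370],None,fx=3.6,fy=3.6,interpolation=cv2.INTER_CUBIC))
np.set_printoptions(precision=3,suppress=True,linewidth=200)
for n in("top","scene"):
    C=cloud(n,np.load(n+"0.npy"))
    print(n,"table z",np.median(C[300:330,380:420,2]) if n=="top" else np.median(C[120:150,250:280,2]))
    m=(C[...,2]>.09)&(C[...,2]<.2)&(C[...,0]>.3)&(C[...,0]<.7)&(abs(C[...,1])<.4)
    v,u=np.where(m)
    step=4
    key=u//step
    for k in np.unique(key):
        j=key==k;P=C[v[j],u[j]];print(k*step,j.sum(),P.mean(0),P[:,2].max(),v[j].min(),v[j].max())
E
```

```text
top table z -0.002292520919798813
164 34 [0.582 0.262 0.134] 0.13799175864908286 212 221
168 42 [0.581 0.256 0.124] 0.13591935934130717 213 223
172 32 [0.583 0.248 0.128] 0.1365546193980388 213 223
176 42 [0.585 0.237 0.137] 0.14452164622213282 204 224
180 93 [0.585 0.228 0.142] 0.1468076961999768 203 227
184 107 [0.584 0.221 0.138] 0.14709281825873444 203 229
188 108 [0.585 0.214 0.138] 0.1461110093399446 203 229
192 104 [0.586 0.206 0.138] 0.14644817588958892 203 229
196 95 [0.585 0.199 0.132] 0.14400935948054872 204 229
200 59 [0.587 0.193 0.125] 0.14162185066020982 208 228
204 82 [0.592 0.18  0.147] 0.15828280127685201 200 228
208 93 [0.591 0.176 0.135] 0.1448177156292655 200 228
212 68 [0.593 0.167 0.138] 0.14574468327090395 205 222
216 68 [0.595 0.159 0.139] 0.14552013329768143 205 221
220 68 [0.595 0.151 0.139] 0.1447952793127092 205 221
224 79 [0.597 0.143 0.145] 0.1569075221481786 198 223
228 84 [0.597 0.137 0.133] 0.15483229982538793 198 227
232 21 [0.601 0.129 0.131] 0.13356612002345247 210 215
236 20 [0.6   0.121 0.13 ] 0.13309121184069306 211 215
240 20 [0.6   0.113 0.13
[... 1116 characters left out ...]
.612 0.15  0.14 ] 0.1548127728024935 184 203
312 64 [0.6   0.167 0.139] 0.14814564843198696 177 196
316 71 [0.6   0.177 0.142] 0.15829297860983504 177 195
320 77 [0.604 0.188 0.137] 0.15984700241214833 175 197
324 87 [0.597 0.202 0.134] 0.1506181755150129 173 196
328 102 [0.601 0.212 0.133] 0.15042958320494826 172 198
332 95 [0.601 0.223 0.134] 0.15019206732033474 171 196
336 70 [0.605 0.233 0.131] 0.14929764645505061 175 194
340 37 [0.592 0.25  0.128] 0.14908235452564145 174 187
344 49 [0.589 0.263 0.122] 0.14038162213707261 172 186
348 3 [0.588 0.276 0.105] 0.1338758446985291 176 183
352 2 [0.583 0.294 0.091] 0.09097892917990813 179 182
356 1 [0.578 0.307 0.09 ] 0.09022394391007382 178 178
```

View pics/topc.png

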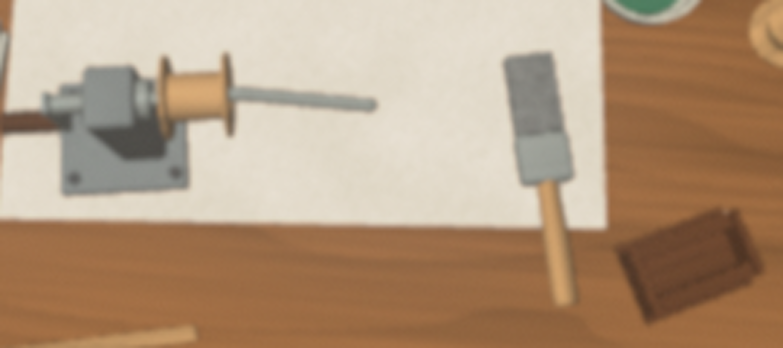

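View pics/scc.png

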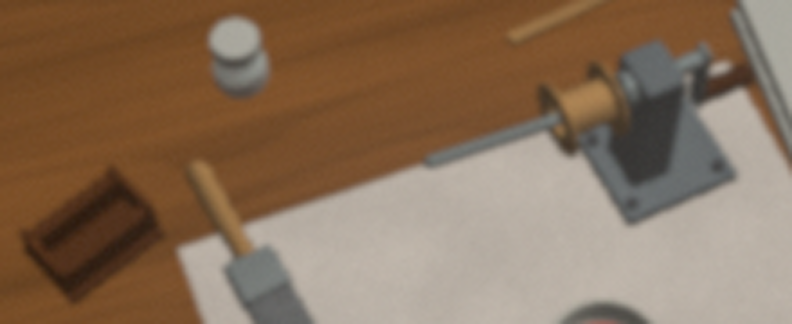

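Run:
```python
from h import *
np.set_printoptions(precision=4,suppress=True,linewidth=200)
T=cloud("top",np.load("top0.npy"));S=cloud("scene",np.load("scene0.npy"))
def box(C,lo,hi): return C[((C>lo)&(C<hi)).all(-1)]
def rect(P):
    r=cv2.minAreaRect((P[:,:2]*1000).astype(np.float32));return r
for n,C in(("top",T),("scene",S)):
    print(n)
    for nm,z in(("foot",(.005,.03)),("post",(.14,.152))):
        P=box(C,[.48,.14,z[0]],[.66,.30,z[1]]);print(nm,len(P),rect(P),np.median(P[:,2]))
    P=box(C,[.35,-.32,.018],[.56,-.13,.06]);
    print("cradle",len(P),rect(P),P.mean(0),np.percentile(P[:,2],[5,50,95]))
    # bent rod
    P=box(C,[.57,.035,.10],[.63,.122,.145]);
    A=np.c_[np.ones(len(P)),P[:,1]-.08];k,_,_,_=np.linalg.lstsq(A,P[:,[0,2]],rcond=None);print("rod x,z vs y:",k,"tip y",P[:,1].min())
    # table level/tilt near
    P=box(C,[.55,.0,-.02],[.65,.12,.02]);A=np.c_[np.ones(len(P)),P[:,:2]-[.6,.06]];print("table",np.linalg.lstsq(A,P[:,2],rcond=None)[0])
    # spool: rims z>.149
    P=box(C,[.55,.12,.147],[.65,.20,.17]);print("rims",P[P[:,1]>.157].mean(0),P[P[:,1]<.157].mean(0))
t=cv2.imread("pics/top0.png")
# spool core mask in top
c=t[195:232,200:236];h=cv2.cvtColor(t,cv2.COLOR_BGR2HSV)
print(h[212,210:226].tolist()); print(h[225,180:200:4].tolist(),h[214,240:280:8].tolist())
```

```text
top
foot 810 ((586.2962646484375, 233.93267822265625), (90.11856079101562, 99.23807525634766), 7.769294738769531) 0.009628480909262216
post 618 ((592.8433227539062, 185.86895751953125), (50.13105010986328, 97.23290252685547), 7.610428810119629) 0.14263645826713822
cradle 633 ((518.5005493164062, -210.6794891357422), (51.952171325683594, 90.8451919555664), 24.841716766357422) [ 0.5179 -0.2105  0.0332] [0.0237 0.0329 0.0405]
rod x,z vs y: [[ 0.6005  0.1268]
 [-0.0063  0.0858]] tip y 0.03780035918528422
table [-0.002  -0.0006  0.0004]
rims [0.5931 0.1805 0.1529] [0.5995 0.1393 0.1523]
scene
foot 662 ((576.0490112304688, 222.72584533691406), (169.19183349609375, 154.32498168945312), 2.7389891147613525) 0.011823403211609684
post 360 ((594.1727294921875, 200.34324645996094), (48.79795837402344, 124.30985260009766), 9.633071899414062) 0.14478336800666947
cradle 489 ((520.49560546875, -208.4593963623047), (56.776493072509766, 90.77000427246094), 24.53717803955078) [ 0.522  -0.207   0.0325] [0.0202 0.0337 0.0429]
rod x,z vs y: [[ 0.6043  0.1284]
 [-0.0004  0.0862]] tip y 0.03861746852571571
table [ 0.0004 -0.0042 -0.0014]
rims [0.598  0.1816 0.1532] [0.6025 0.1416 0.1528]
[[16, 116, 216], [16, 115, 216], [16, 116, 215], [16, 116, 216], [16, 115, 216], [16, 117, 216], [16, 115, 215], [16, 115, 215], [16, 114, 215], [16, 115, 215], [16, 115, 215], [16, 116, 214], [16, 115, 215], [16, 116, 214], [16, 116, 214], [16, 115, 212]]
[[45, 8, 124], [25, 19, 82], [24, 16, 81], [25, 19, 79], [20, 19, 79]] [[23, 19, 158], [37, 15, 151], [40, 15, 157], [40, 14, 161], [27, 17, 162]]
```

Both views agree on the geometry:
- **Spindle:** the straight axis is about (0.135, -0.991). The bend is at about (0.602, 0.134), and the bent part runs towards (0.006, -1, -0.086). That is 9.0° off in total, matching the description.
- **Spool:** its centre is at about (0.598, 0.160).
- **Cradle:** its centre is at about (0.5195, -0.2095), with its axis at (0.418, -0.908).

I'll approach now and close in stages.

```bash
cat >> h.py <<'E'
from scipy.spatial.transform import Rotation as Ro
np.set_printoptions(precision=4,suppress=True,linewidth=200)
A0=np.array([.135,-.991,0]);A0/=np.linalg.norm(A0)
B=np.array([.602,.134,.130]);A1=np.array([.006,-1,-.0865]);A1/=np.linalg.norm(A1)
SIGN=1
def quat(a,sign=1):
    x=sign*np.asarray(a,float);x/=np.linalg.norm(x);z=np.array([0,0,-1.]);z-=x*(z@x);z/=np.linalg.norm(z)
    q=Ro.from_matrix(np.c_[x,np.cross(z,x),z]).as_quat();return q[[3,0,1,2]],z
def tcp(c,a,sign=1):
    q,z=quat(a,sign);return np.asarray(c)-.054*z,q
E
python3 - <<'E'
from h import *
from cell import env,kin
c=np.array([.598,.160,.129]);ca=np.array([.418,-.908,0])
for s in(1,-1):
    for nm,p,a in(("grasp",c,A0),("cradle",[.5195,-.2095,.0615],ca),("off",B+A1*.12,A1)):
        P,q=tcp(p,a,s);print(s,nm,P,kin.inverse_kinematics(P,q))
    if s==1 and kin.inverse_kinematics(*tcp(c,A0,1)) is not None: pass
E
```

```text
1 grasp [0.598 0.16  0.183] [ 0.4207  0.8551 -1.1913  1.7426  0.8639  1.1727  2.247 ]
1 cradle [ 0.5195 -0.2095  0.1155] [ 0.1945  0.5419  0.0994  1.9777 -0.0874  0.626  -2.3595]
1 off [0.6027 0.0098 0.1735] [-0.8665  0.9568  1.2639  1.8925 -1.0929  1.2047 -2.3039]
-1 grasp [0.598 0.16  0.183] [ 0.2523  0.6816 -0.8698  1.7529  0.6092  1.     -0.7166]
-1 cradle [ 0.5195 -0.2095  0.1155] [ 0.6794  0.5975 -0.527   1.9435  0.4452  0.7169  0.3172]
-1 off [0.6027 0.0098 0.1735] [ 0.3591  0.5826 -0.595   1.8106  0.3079  0.8423 -0.3544]
```

```bash
sed -i 's/sign=1/sign=-1/g' h.py
python3 - <<'E'
from h import *
from cell import env,camera
c=np.array([.598,.160,.129])
P,q=tcp(c,A0)
env.reach(P+[0,0,.15],q)
env.movel(P+[0,0,.055],velocity=.2)
s=env.get_state();print(s["time"],s["tcp_pos"],s["force"],s["qpos"])
for n in("top","scene"):
    p,d=camera(n);cv2.imwrite(f"pics/{n}1.png",p)
a=cv2.imread("pics/top1.png")[150:270,150:310];b=cv2.imread("pics/scene1.png")[130:250,230:390]
cv2.imwrite("pics/c1.png",cv2.resize(np.hstack([a,b]),None,fx=2.5,fy=2.5,interpolation=cv2.INTER_CUBIC))
E
```

```text
3.9417 [0.5984 0.1604 0.2388] [0.233  0.0622 0.063 ] [ 0.3069  0.639  -0.9556  1.7094  0.5775  1.101  -0.6929]
```

View pics/c1.png

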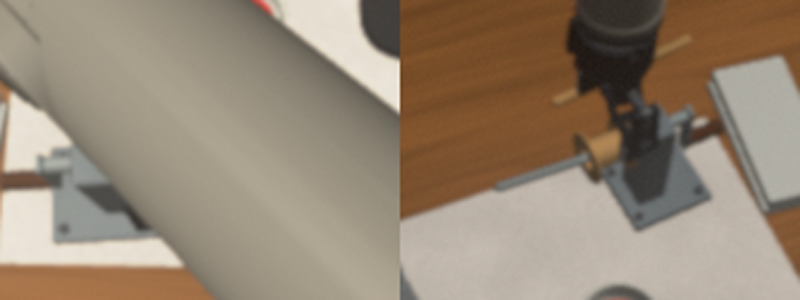

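The top view is blocked by the arm. In the scene crop the fingers straddle the core, at about (640,125). I'll descend with a force guard and close step by step.

Run:
```python
from h import *
from cell import env
c=np.array([.598,.160,.129])
P,q=tcp(c,A0)
print("hit",env.movel(P,velocity=.06,stop_force=4))
env.dwell(.2)
s=env.get_state();f0=s["force"];print(s["time"],s["tcp_pos"],f0)
np.save("f0.npy",f0)
for o in(.046,.041,.038,.036,.0345):
    env.grip(o,f_grip=20);s=env.get_state();print(o,s["opening"],s["gripper_force"],s["force"]-f0,s["torque"])
    if np.linalg.norm(s["force"]-f0)>3 or s["gripper_force"]>3:break
```

```text
hit False
5.3083 [0.5982 0.1601 0.1834] [0.2428 0.6966 0.8128]
0.046 0.04586388543160873 0.0 [-0.2181  0.3197 -0.7266] [-0.0441  0.0045  0.036 ]
0.041 0.04082574659107007 0.0 [-0.6618 -1.0332 -0.6159] [0.0364 0.0393 0.0019]
0.038 0.03804932384522003 0.0 [-1.1602 -1.257  -0.9748] [-0.0283  0.0458 -0.0243]
0.036 0.03583709557903606 0.0 [-0.4196 -0.8981 -0.5708] [-0.0607 -0.042  -0.0061]
0.0345 0.034427535870151904 0.0 [-0.7056 -0.4546 -0.1479] [-0.052  -0.0242  0.0349]
```

Run:
```python
from h import *
from cell import env
f0=np.load("f0.npy")
def avg(n=4):
    r=[]
    for _ in range(n): env.dwell(.03);s=env.get_state();r.append(np.r_[s["force"],s["torque"]])
    return np.mean(r,0)
env.grip(.028,f_grip=30);s=env.get_state();print(s["opening"],s["gripper_force"],s["force"]-f0)
g=avg();print("grip",g);P=s["tcp_pos"].copy()
q=quat(A0)[0]
for dz in(.0008,.0016,.0024):
    p,_=tcp([.598,.160,.129+dz],A0);print(env.movel(p,velocity=.02,stop_force=6));print(dz,avg()-g,env.get_state()["tcp_pos"])
print(env.get_state()["time"])
```

```text
0.032116790827914604 31.22704795910977 [-0.0614 -0.472   0.5233]
grip [-1.0257 -0.3112  1.2986 -0.0413  0.1209 -0.0181]
False
0.0008 [ 1.4717  0.088  -2.1751  0.0736 -0.1229  0.0033] [0.5979 0.1599 0.1837]
False
0.0016 [ 1.435   0.1619 -1.8108  0.0316 -0.1382 -0.0001] [0.598  0.16   0.1846]
False
0.0024 [ 1.0892  0.272  -1.9162  0.0269 -0.1021  0.022 ] [0.598  0.16   0.1854]
8.1583
```

```bash
cat >> h.py <<'E'
from cell import env
def avg(n=4):
    r=[]
    for _ in range(n): env.dwell(.03);s=env.get_state();r.append(np.r_[s["force"],s["torque"]])
    return np.mean(r,0)
E
python3 - <<'E'
from h import *
c=np.array([.598,.160,.1305]);L=np.array([.991,.135,0]);Z=np.array([0,0,1.])
env.movel(tcp(c,A0)[0],velocity=.02);g=avg(8);np.save("g.npy",g);print(g)
for d in(L,Z):
    for sg in(1,-1):
        for k in range(1,7):
            p=c+d*sg*k*.0005;env.movel(p+[0,0,.054],velocity=.02);f=(avg(3)-g)[:3]@d
            print(sg*k*.5,round(f,2),end="; ")
            if f*sg<-3:break
        env.movel(c+[0,0,.054],velocity=.02);print()
print(env.get_state()["time"],env.get_state()["tcp_pos"],avg()-g)
E
```

```text
[-0.1348 -0.1569 -0.4767  0.0025 -0.0209 -0.0048]
0.5 0.19; 1.0 0.34; 1.5 0.03; 2.0 0.03; 2.5 -2.24; 3.0 -4.7; 
-0.5 0.12; -1.0 0.23; -1.5 2.98; -2.0 4.97; 
0.5 -0.26; 1.0 -0.06; 1.5 0.04; 2.0 -2.96; 2.5 -10.05; 
-0.5 -0.01; -1.0 -0.31; -1.5 1.47; -2.0 5.51; 
16.4 [0.598  0.16   0.1843] [-0.1184  0.011  -0.4198  0.0163  0.0227  0.006 ]
```

```bash
cat > pull.py <<'E'
from h import *
g=np.load("g.npy")[:3]
c0=np.array([.5985,.1601,.1306]);t0=-(c0[1]-.134)/.991;Bp=c0-A0*t0;print(Bp,t0)
off=np.zeros(3);t=t0
while t<.135:
    t=min(t+(.004 if t<.02 else .006),.135)
    w=np.clip((t+.008)/.018,0,1);a=(1-w)*A0+w*A1;a/=np.linalg.norm(a)
    base=Bp+t*(A0 if t<0 else A1)
    for it in range(4):
        p,q=tcp(base+off,a);hit=env.movel(p,velocity=.04,rot=q,stop_force=9)
        f=avg(2)[:3]-g;fl=f-a*(f@a);n=np.linalg.norm(fl)
        if n>1.2: off+=np.clip(n*.00012,0,.0006)*fl/n
        if n<3.5 and not hit:break
    s=env.get_state();print(round(t*1e3,1),it,hit,f,(off*1e3).round(2),round(s["time"],1),round(s["gripper_force"]))
    if n>9 or abs(f@a)>7 or hit:print("STOP");break
np.save("pull.npy",np.r_[t,off])
print(env.get_state()["tcp_pos"],env.get_state()["opening"])
E
python3 pull.py
```

```text
[0.6021 0.134  0.1306] -0.02633703329969726
-22.3 0 False [ 0.2315  0.1014 -0.11  ] [0. 0. 0.] 16.9 32
-18.3 0 False [ 0.3039 -0.0311  0.0318] [0. 0. 0.] 17.2 32
-14.3 0 False [ 0.6795 -0.1694  0.5849] [0. 0. 0.] 17.5 32
-10.3 0 False [ 0.1696 -0.0966 -0.1627] [0. 0. 0.] 17.8 32
-6.3 0 False [ 0.2521  1.7968 -1.1708] [ 0.06  0.01 -0.14] 18.1 32
-2.3 0 False [-0.1723 -0.0005 -0.3249] [ 0.06  0.01 -0.14] 18.5 32
1.7 0 False [-0.0927  0.5075  0.0631] [ 0.06  0.01 -0.14] 18.8 32
5.7 0 False [-0.0207  0.6931 -0.3353] [ 0.06  0.01 -0.14] 19.1 32
9.7 0 False [ 0.3725  0.1805 -0.0425] [ 0.06  0.01 -0.14] 19.5 32
13.7 0 False [ 0.6485  0.896  -0.295 ] [ 0.06  0.01 -0.14] 19.8 32
17.7 0 False [-0.3333  0.1985  0.437 ] [ 0.06  0.01 -0.14] 20.1 32
21.7 0 False [-0.2384 -0.0064 -0.0857] [ 0.06  0.01 -0.14] 20.4 32
27.7 0 False [ 0.044 -0.371  0.109] [ 0.06  0.01 -0.14] 20.8 32
33.7 0 False [ 0.9993 -0.0628 -0.138 ] [ 0.06  0.01 -0.14] 21.2 32
39.7 0 False [-0.06   -0.0508  0.1527] [ 0.06  0.01 -0.14] 21.5 32
45.7 0 False [-0.2192  0.3747 -0.476 ] [ 0.06  0.01 -0.14] 21.9 32
51.7 0 False [ 0.7266 
[... 328 characters left out ...]
 -0.0395 -0.1881] [ 0.06  0.01 -0.14] 24.1 32
87.7 0 False [-0.4914 -0.2222 -0.3614] [ 0.06  0.01 -0.14] 24.5 32
93.7 0 False [-0.6791 -0.0416  0.1639] [ 0.06  0.01 -0.14] 24.8 32
99.7 0 False [ 0.1899  0.0456 -0.0776] [ 0.06  0.01 -0.14] 25.2 32
105.7 0 False [ 0.2845  0.4213 -0.4175] [ 0.06  0.01 -0.14] 25.6 32
111.7 0 False [ 0.2064  0.5511 -0.188 ] [ 0.06  0.01 -0.14] 25.9 32
117.7 0 False [ 0.3512 -0.0686  0.0613] [ 0.06  0.01 -0.14] 26.3 32
123.7 0 False [ 0.4756  0.8507 -0.6188] [ 0.06  0.01 -0.14] 26.7 32
129.7 0 False [ 0.594   0.3377 -0.4178] [ 0.06  0.01 -0.14] 27.0 32
135.0 0 False [ 0.4768  0.3045 -0.0855] [ 0.06  0.01 -0.14] 27.4 32
[ 0.6029 -0.0053  0.1726] 0.03210707040363838
```

The spool came off with under 2 N of force. Next: carry it, level it and align it over the cradle.

Run:
```python
from h import *
from cell import camera
t=np.load("pull.npy")[0];s=env.get_state()
env.movel(s["tcp_pos"]+A1*.03,velocity=.1)
env.movel(env.get_state()["tcp_pos"]+[0,-.02,.05],velocity=.15)
ca=np.array([.418,-.908,0]);C=np.array([.5195,-.2095,.0615])
p,q=tcp(C+[0,0,.06],ca);env.movel(p,velocity=.12,rot=q)
env.movel(tcp(C+[0,0,.012],ca)[0],velocity=.08)
s=env.get_state();print(s["time"],s["tcp_pos"],s["opening"],s["gripper_force"],s["force"])
for n in("top","scene"):
    p,d=camera(n);cv2.imwrite(f"pics/{n}2.png",p);np.save(n+"2.npy",d)
u=proj("top",C)[0].astype(int);v=proj("scene",C)[0].astype(int);print(u,v)
a=cv2.imread("pics/top2.png")[u[1]-50:u[1]+50,u[0]-50:u[0]+50];b=cv2.imread("pics/scene2.png")[v[1]-50:v[1]+50,v[0]-50:v[0]+50]
cv2.imwrite("pics/c2.png",cv2.resize(np.hstack([a,b]),None,fx=4,fy=4,interpolation=cv2.INTER_CUBIC))
```

```text
30.75 [ 0.5197 -0.2093  0.1276] 0.031715119003833205 32.22335427766666 [ 0.9213  0.0218 -0.337 ]
[392 268] [172 216]
```

View pics/c2.png

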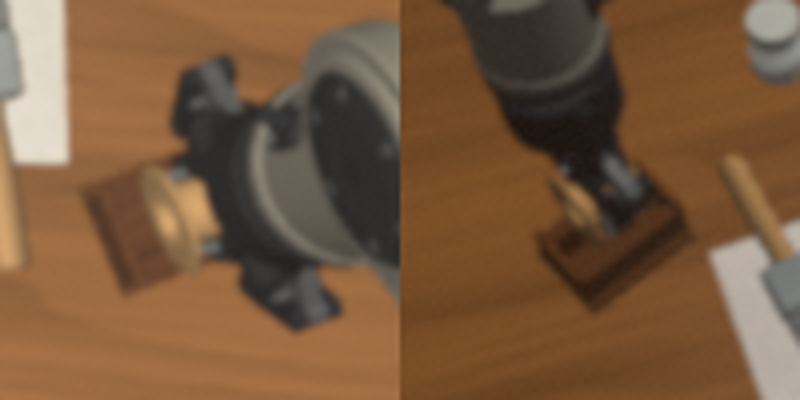

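The spool hangs over the cradle between the rails and lined up with them: at (172,218) in the top crop, with the cradle's left edge from (85,190) to (130,290). I'll lower it with a force guard.

Run:
```python
from h import *
ca=np.array([.418,-.908,0]);C=np.array([.5195,-.2095,.0615]);lat=np.array([.908,.418,0])
g=avg(4)
hit=env.movel(tcp(C+[0,0,-.003],ca)[0],velocity=.02,stop_force=4)
f=avg(4)-g;s=env.get_state();print(hit,s["tcp_pos"],"centre z",s["tcp_pos"][2]-.054,f,"lat",f[:3]@lat,"ax",f[:3]@ca,s["time"])
```

```text
True [ 0.5197 -0.2094  0.1149] centre z 0.06094152414645664 [ 1.5202  0.1025  3.8973  0.0124 -0.2906  0.0174] lat 1.4231709634313816 ax 0.5423679142639163 31.725
```

Run:
```python
from h import *
from cell import camera
env.grip(.034+.002);env.grip(.065)
p=env.get_state()["tcp_pos"]
print(env.movel(p+[0,0,.12],velocity=.1,stop_force=5))
env.movel(p+[0.0,.22,.25],velocity=.2)
for n in("top","scene"):
    im,d=camera(n);cv2.imwrite(f"pics/{n}3.png",im);np.save(n+"3.npy",d)
    P=cloud(n,d);P=P[((P>[.45,-.28,.075])&(P<[.6,-.14,.11])).all(-1)];print(n,len(P),P.mean(0),P[:,2].max())
a=cv2.imread("pics/top3.png")[218:318,340:440];b=cv2.imread("pics/scene3.png")[166:266,122:222]
cv2.imwrite("pics/c3.png",cv2.resize(np.hstack([a,b]),None,fx=4,fy=4,interpolation=cv2.INTER_CUBIC))
print(env.get_state()["time"])
```

```text
False<stdin>:9: RuntimeWarning: Mean of empty slice.
  ret = um.true_divide(
Traceback (most recent call last):
ValueError: zero-size array to reduction operation maximum which has no identity
```

The top view is probably still blocked by the arm, so I'll use the scene camera.

Run:
```python
from h import *
from cell import camera
s=env.get_state();print(s["time"],s["tcp_pos"])
im,d=camera("scene");cv2.imwrite("pics/scene3.png",im)
P=cloud("scene",d);P=P[((P>[.45,-.28,.07])&(P<[.6,-.14,.11])).all(-1)];print(len(P),P.mean(0) if len(P) else 0,P[:,2].max() if len(P) else 0)
a=cv2.imread("pics/top3.png")[218:318,340:440];b=im[166:266,122:222]
cv2.imwrite("pics/c3.png",cv2.resize(np.hstack([a,b]),None,fx=4,fy=4,interpolation=cv2.INTER_CUBIC))
```

```text
35.1583 [0.5188 0.0091 0.3637]
204 [ 0.5225 -0.2047  0.0783] 0.0925067751254518
```

View pics/c3.png

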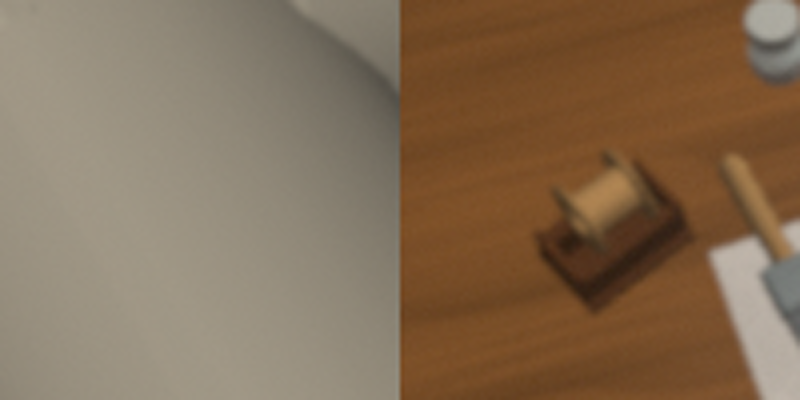

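In the scene crop the spool lies on both rails at (605,200), lined up with them and clear of both stops. Its rim tops read 92 mm (91.5 expected), and it sits within about 5 mm of the cradle's middle lengthwise. Handing in.

```bash
python3 -c "
from cell import job
print(job.job_done())"
```

```text
the job is handed in; nothing more can be done
None
```

The spool came off the bent spindle with under about 2 N of measured force after each step; it now lies released in the cradle, and I handed the job in at about 35 s (no verdict was returned).

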